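Lay up the cutting board for the press

ROBOT

A 6-joint arm with a two-finger parallel gripper is mounted at the origin on the work surface. World frame = base frame: x ahead of the robot, y to its left, z up, the work surface at z = 0. Lengths are in m, angles in rad, forces in N, time in s.
With the tool pointing down it reaches from about 0.25 to 0.725 m from the base axis. Payload 4 kg.
Tool frame: the origin (TCP) lies at the very end of the fingers, on their centre line; the grasp point (between the pads) lies 19 mm behind it; z points along the fingers, y is the line along which they close (so a half turn about z gives the same grasp; the last joint's range is limited). The gripper opens to 85 mm and grips with 20 to 120 N. Pads are 22 mm wide; open, the fingers measure 114 mm over their backs; the gripper's body (76 mm by 85 mm) begins 54 mm behind the grasp point. The pads swing forward as they close: fully open they stand 13 mm farther back than shut.
Start: joints at [1.216, 0.241, 0.005, 1.335, 0, 1.571], TCP at [0.174, 0.469, 0.231] pointing down, gripper open.
Joint ranges: [-2.72, 2.72], [-1.05, 1.87], [-1.09, 1.28], [-1.99, 2.15], [-1.42, 1.44], [-3.14, 3.14]. Speed limits (rad/s): [2.79, 2.79, 3.14, 3.14, 3.14, 3.14].

INTERFACE

Orientations are given as a unit quaternion [x, y, z, w].
In Python, from workcell import telemetry, vision, workorder gives the robot as it stands.
- The arm moves only by the shell command python3 -m inch 'ROWS'. ROWS is JSON, a list of rows, each a list of 3 entries, a list of its own where there are three numbers: the turn, a rotation vector about the tool's x, y, z scaled (see below), then the shift along the tool's x, y, z scaled (see below), then the closure, from -1 (fully open) to 1 (shut). A call has 1 to 10 rows; each row shifts and turns the commanded pose from where the row before left it, along the tool's axes as they then stand; what a row does not reach is not made up. The controller multiplies each number of a shift by 0.3 m and each number of a turn by 360 degrees. A row lasts 1/12 s, in which the tool goes at most 41.7 mm and 7.16 degrees, less where a joint would pass 70% of its speed; a pose out of reach is approached as far as the arm can. A call with a number of a shift or a turn outside -1 to 1 is refused whole. A call with a gripper value outside its range is refused whole. The fingers move at their own pace and stop on an object; the grip force is fixed at half the most. Time passes only in rows, so rows that do not move let the fingers close. It gives the time, the measured TCP pose, the force, the opening and the grip force at its end, in the units of the state.
- telemetry.get_obs(): the state, without advancing time (a new reading comes with each control period).
- vision.camera(name): name is "side" or "top"; returns a dict with "img" (400x640x3 uint8, red, green, blue), "fov_y" (degrees; the focal length in pixels is half the picture's height over the tangent of half this angle, whatever the lens; pixels are square), "cx", "cy" (the principal point, pixels), "D" ([k1, k2, p1, p2, k3] as OpenCV has them; the pictures are not rectified), "pose" (4x4, takes a point from camera to world coordinates). Camera axes: x right, y up, looking along -z (the intrinsics and any distortion apply to the point x, -y, -z); pixel columns grow to the right and rows downward; lengths in m; the calibration is good to about 2 mm. A picture is of the moment at which its call begins. There is no depth.
- workorder.job_done(): hands the job in; it is judged then, once.
The state is a dict: "clock": time; "joint_pos": joint angles; "joint_vel": joint speeds; "tau": joint torques, N m; "eef_pos": TCP position; "tool_rot": TCP orientation; "ft_force": force on the tool from outside, world axes, zero at the start; "ft_torque": the same for the moment, N m; "grip_width": finger opening in m; "grasp_force": force on a finger pad.
Only numpy, scipy, OpenCV 4.12 (cv2) and the standard library are available. Lean on these libraries where they do the work, as an engineer would, in place of code of your own. Each camera call takes 0.05 s, during which the arm holds its last target. There are 200 camera calls.

TASK

Get the cutting board ready for the press: set each of the four steel cutting dies down gently, cutting edge down, on the leather blank of its own shape and size, centred and turned to follow the blank's outline so that an even margin of leather shows all round. Leave the dye bottle and the glue jar standing where they are.

Things in the scene. Friction and masses are not known exactly. Their poses are not given: they have to be found in the camera images.
- large_round_die: loose steel cutting die: upright steel strip, 4 mm thick, 32 mm high, open above and below, bent to a round ring, 68 mm outside diameter. An 8 mm brace crosses the middle along y, 17 to 29 mm up. Origin: centre of the cutting edge (underside), z up. Turning makes no difference. 0.1 to 0.3 kg. Starts edge down on the bench (z = 0).
- small_round_die: loose steel cutting die: upright steel strip, 4 mm thick, 32 mm high, open above and below, bent to a round ring, 46 mm outside diameter. An 8 mm brace crosses the middle along y, 17 to 29 mm up. Origin: centre of the cutting edge (underside), z up. Turning makes no difference. 0.1 to 0.3 kg. Starts edge down on the bench (z = 0).
- card_die: loose steel cutting die: upright steel strip, 4 mm thick, 32 mm high, open above and below, bent to a rectangle with rounded corners, outside 92 (x) by 56 mm (y). An 8 mm brace crosses the middle along y, 17 to 29 mm up. Origin: centre of the cutting edge (underside), z up. A half turn makes no difference. 0.1 to 0.3 kg. Starts edge down on the bench (z = 0).
- fob_die: loose steel cutting die: upright steel strip, 4 mm thick, 32 mm high, open above and below, bent to a long slot shape with half-round ends, outside 104 (x) by 38 mm (y). An 8 mm brace crosses the middle along y, 17 to 29 mm up. Origin: centre of the cutting edge (underside), z up. A half turn makes no difference. 0.1 to 0.3 kg. Starts edge down on the bench (z = 0).
- large_round_blank: rough-cut blank of stiff tan leather, 4 mm thick, fixed flat on the white cutting board (20 mm thick): disc 92 mm across, its die's outline plus 12 mm all round. Origin: centre of its underside, z up; its upper face is at +4 mm, 24 mm above the bench.
- small_round_blank: rough-cut blank of stiff tan leather, 4 mm thick, fixed flat on the white cutting board (20 mm thick): disc 70 mm across, its die's outline plus 12 mm all round. Origin: centre of its underside, z up; its upper face is at +4 mm, 24 mm above the bench.
- card_blank: rough-cut blank of stiff tan leather, 4 mm thick, fixed flat on the white cutting board (20 mm thick): rectangle with rounded corners, 116 mm long (its x) by 80 mm wide (its y), its die's outline plus 12 mm all round. Origin: centre of its underside, z up; its upper face is at +4 mm, 24 mm above the bench.
- fob_blank: rough-cut blank of stiff tan leather, 4 mm thick, fixed flat on the white cutting board (20 mm thick): long slot shape with two half-round ends, 128 mm long (its x) by 62 mm wide (its y), its die's outline plus 12 mm all round. Origin: centre of its underside, z up; its upper face is at +4 mm, 24 mm above the bench.
- dye_bottle: small grey bottle with a black cap, 34 mm in diameter and 66 mm high, standing loose among the dies; origin at the centre of its underside. Not to be disturbed.
- glue_jar: glass glue jar with a black cap, 62 mm in diameter and 75 mm high, standing loose beyond the dies near the far edge; origin at the centre of its underside. Not to be disturbed.
Mind the look-alikes: they are no part of the job. Leave any purple look-alike of the card_die alone.

How it is judged:
At the end, for the whole second after the job is handed in: Each die lies flat and at rest on the blank of its own shape and size, centres within 10 mm; the rectangular and slot-shaped dies lie along their blanks within 0.17 rad (10 degrees, either way round). Dye bottle and glue jar stand upright within 20 mm of where they were (horizontal distance between large_round_die and large_round_blank below 0.01 m and z of large_round_die in the frame of large_round_blank between 0.002 and 0.007 m and angle between each of large_round_die, small_round_die, card_die, fob_die's own z axis and vertical below 0.06 rad and linear speed of each of large_round_die, small_round_die, card_die, fob_die below 0.02 m/s and horizontal distance between small_round_die and small_round_blank below 0.01 m and z of small_round_die in the frame of small_round_blank between 0.002 and 0.007 m and horizontal distance between card_die and card_blank below 0.01 m and z of card_die in the frame of card_blank between 0.002 and 0.007 m and angle between the x axis of card_die and the x axis of card_blank, either way round below 0.17 rad and horizontal distance between fob_die and fob_blank below 0.01 m and z of fob_die in the frame of fob_blank between 0.002 and 0.007 m and angle between the x axis of fob_die and the x axis of fob_blank, either way round below 0.17 rad and distance of each of dye_bottle, glue_jar from where it was at the start of the episode below 0.02 m and angle between each of dye_bottle, glue_jar's own z axis and vertical below 0.1 rad); the robot touches nothing.
It fails at once if the dye bottle is knocked over or pushed more than 20 mm (distance of dye_bottle from where it was at the start of the episode above 0.02 m or angle between dye_bottle's own z axis and vertical above 0.3 rad).
It fails at once if the glue jar is knocked over or pushed more than 20 mm (distance of glue_jar from where it was at the start of the episode above 0.02 m or angle between glue_jar's own z axis and vertical above 0.3 rad).
It fails at once if a die is let fall (faster than 0.4 m/s with the fingers off it: a drop of more than about 10 mm) ((linear speed of large_round_die above 0.4 m/s and contact force between the fingers and large_round_die below 0.1 N) or (linear speed of small_round_die above 0.4 m/s and contact force between the fingers and small_round_die below 0.1 N) or (linear speed of card_die above 0.4 m/s and contact force between the fingers and card_die below 0.1 N) or (linear speed of fob_die above 0.4 m/s and contact force between the fingers and fob_die below 0.1 N)).
It also fails if it takes over 109 s, if anything falls off the work surface, if the arm or the gripper's body presses on something with over 40 N, if the wrist force passes 120 N, or if a joint passes its speed limit or range.

## Working session

There is one attempt and no reset: what is moved stays moved. The work goes in short steps, Python scripts to look and compute and a shell command to move; the robot and the scene stay as the last step left them, time stands still between calls to the robot, and variables do not carry over. Pictures are saved under pics/ and viewed, at most 14 in all, crops included, and the job is handed in when it is done.

```bash
mkdir -p pics; ls; python3 - <<'E'
from workcell import telemetry, vision
import cv2,numpy as np
print(telemetry.get_obs())
for n in("top","side"):
    c=vision.camera(n); cv2.imwrite(f"pics/{n}0.png",c["img"][:,:,::-1])
    print(n,c["fov_y"],c["cx"],c["cy"],c["D"],np.round(c["pose"],4).tolist())
    cv2.imwrite(f"pics/{n}0.png",c["img"][:,:,::-1])
E
```

```text
pics
{'clock': 0.0, 'joint_pos': array([1.21600301e+00, 2.41409601e-01, 3.69751623e-03, 1.33520766e+00,
       1.33119671e-05, 1.57080821e+00]), 'joint_vel': array([-0.00270312, -0.00072439, -0.00184917,  0.00015615,  0.0001048 ,
       -0.00124152]), 'tau': array([ 3.98762113e-04, -3.72317398e+01,  2.52407634e+01,  1.69390684e-02,
       -1.53309757e-04,  2.02185447e-06]), 'eef_pos': array([0.17346918, 0.46825237, 0.23040446]), 'tool_rot': array([ 1.76473440e-01,  9.84304830e-01, -1.04387130e-03, -1.93902244e-04]), 'ft_force': array([ 0.92771425, -0.37183912,  0.14432713]), 'ft_torque': array([-0.04065779, -0.01680123, -0.00558771]), 'grasp_force': 0.0, 'grip_width': 0.08519523430945052}
top 56.141338545089326 315.0963999098445 203.46944980869182 [-0.03431642  0.          0.          0.          0.        ] [[-0.0072, 0.9854, -0.1699, 0.4318], [-1.0, -0.0064, 0.0052, -0.0438], [0.004, 0.17, 0.9854, 1.0999], [0.0, 0.0, 0.0, 1.0]]
side 57.66020649216121 321.92885313744233 203.30552710150425 [-0.07049285  0.          0.          0.          0.        ] [[-0.8469, 0.2633, -0.462, 0.2381], [-0.5314, -0.4533, 0.7157, 0.5344], [-0.021, 0.8516, 0.5238, 0.4493], [0.0, 0.0, 0.0, 1.0]]
```

View pics/top0.png

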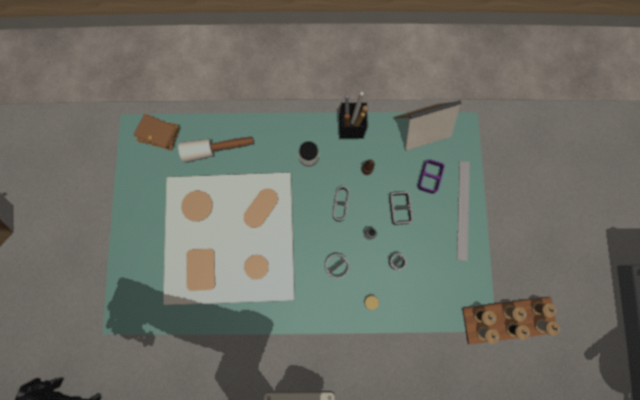

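View pics/side0.png

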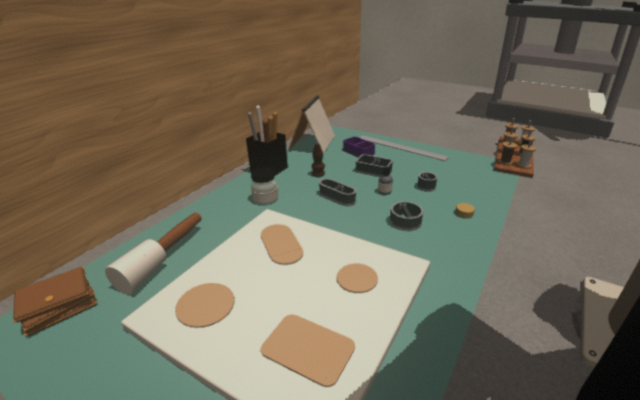

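```bash
cat > h.py <<'E'
import cv2,numpy as np
from workcell import vision
def cam(n):
    c=vision.camera(n); f=200/np.tan(np.radians(c["fov_y"]/2))
    c["K"]=np.array([[f,0,c["cx"]],[0,f,c["cy"]],[0,0,1]]); c["D"]=np.array(c["D"],float); c["pose"]=np.array(c["pose"]); return c
def w2p(c,P):
    P=np.atleast_2d(P).astype(float); q=(P-c["pose"][:3,3])@c["pose"][:3,:3]; q=q*[1,-1,-1]
    return cv2.projectPoints(q,np.zeros(3),np.zeros(3),c["K"],c["D"])[0][:,0]
def ortho(c,x0,x1,y0,y1,z,s):
    # up=+x, left=+y ; s px per m. col=(y1-y)*s,row=(x1-x)*s
    w,h=int((y1-y0)*s),int((x1-x0)*s)
    u,v=np.meshgrid(np.arange(w),np.arange(h))
    P=np.stack([x1-v/s,y1-u/s,np.full(u.shape,z)],-1).reshape(-1,3)
    m=w2p(c,P).reshape(h,w,2).astype(np.float32)
    return cv2.remap(c["img"],m,None,cv2.INTER_CUBIC)[:,:,::-1].copy()
def grid(im,x0,x1,y0,y1,s):
    for x in np.arange(np.ceil(x0*20)/20,x1,.05):
        r=int((x1-x)*s); cv2.line(im,(0,r),(im.shape[1],r),(255,255,0),1); cv2.putText(im,f"{x:.2f}",(0,r-2),0,.4,(0,255,255),1)
    for y in np.arange(np.ceil(y0*20)/20,y1,.05):
        k=int((y1-y)*s); cv2.line(im,(k,0),(k,im.shape[0]),(255,255,0),1); cv2.putText(im,f"{y:.2f}",(k+2,10),0,.4,(0,255,255),1)
    return im
E
python3 - <<'E'
from h import *
for n in("top","side"):
    c=cam(n); np.save(n+"0.npy",c,allow_pickle=True)
    # blanks
    im=ortho(c,.15,.62,0.0,.45,.024,1000)
    hsv=cv2.cvtColor(im,cv2.COLOR_BGR2HSV)
    m=cv2.inRange(hsv,(5,70,60),(22,255,255))
    for k in cv2.findContours(m,cv2.RETR_EXTERNAL,cv2.CHAIN_APPROX_NONE)[0]:
        if cv2.contourArea(k)<2000: continue
        (u,v),sz,a=cv2.minAreaRect(k); M=cv2.moments(k)
        print(n,"blank x %.4f y %.4f"%(.62-M["m01"]/M["m00"]/1000,.45-M["m10"]/M["m00"]/1000),"rect",np.round(sz),round(a,1),cv2.boxPoints(((u,v),sz,a)).round().astype(int).tolist())
    im=ortho(c,.25,.55,-.28,.02,.032,2000)*1.0
    im=np.clip(im*1.6,0,255).astype(np.uint8)
    cv2.imwrite(f"pics/o_{n}.png",grid(im,.25,.55,-.28,.02,2000))
E
```

```text
top blank x 0.4374 y 0.1195 rect [64. 64.] 90.0 [[298, 151], [362, 151], [362, 215], [298, 215]]
top blank x 0.4308 y 0.2774 rect [113.  78.] 86.9 [[131, 135], [209, 131], [215, 243], [137, 247]]
top blank x 0.5896 y 0.1178 rect [60. 98.] 33.7 [[281, 48], [336, -33], [385, 0], [331, 81]]
top blank x 0.5988 y 0.2963 rect [49. 87.] 90.0 [[110, 0], [197, 0], [197, 49], [110, 49]]
side blank x 0.4369 y 0.1240 rect [68. 69.] 90.0 [[291, 149], [360, 149], [360, 217], [291, 217]]
side blank x 0.4307 y 0.2814 rect [116.  81.] 86.8 [[125, 134], [206, 129], [212, 245], [131, 249]]
side blank x 0.5884 y 0.1225 rect [ 62. 103.] 35.2 [[274, 49], [333, -35], [383, 1], [324, 85]]
side blank x 0.5976 y 0.3004 rect [52. 90.] 90.0 [[105, 0], [195, 0], [195, 52], [105, 52]]
```

View pics/o_top.png

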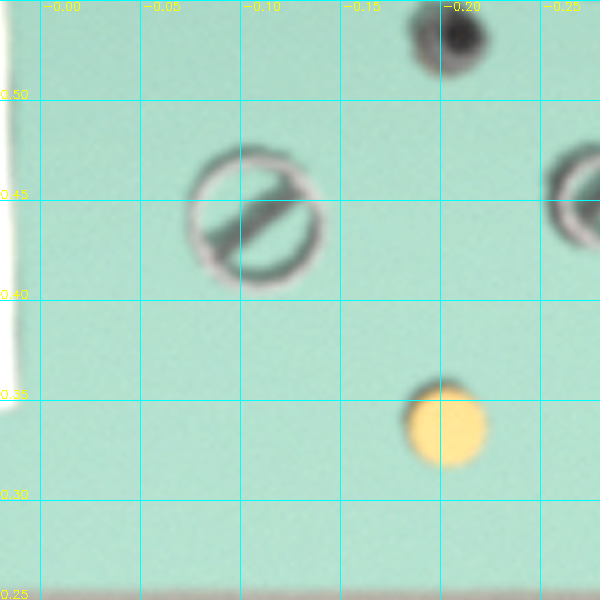

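View pics/o_side.png

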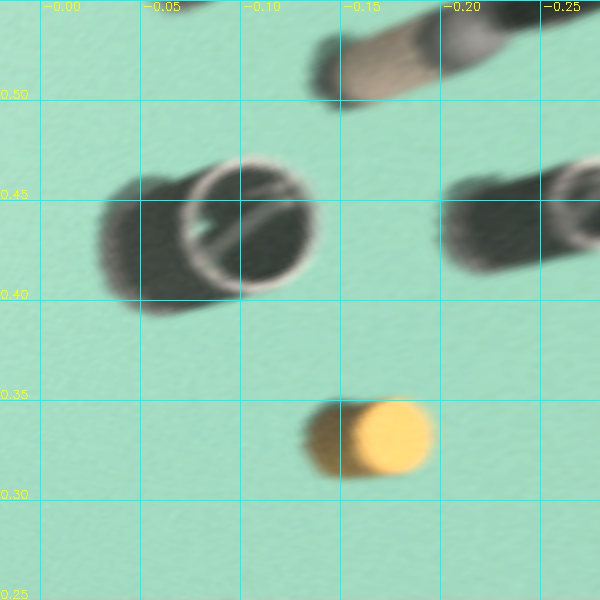

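The large round die is centred at about column 256, row 216 in the top view, and at column 250, row 226 in the side view. The other dies lie further right and further up, so I'll widen the region.

```bash
python3 - <<'E'
from h import *
for n in("top","side"):
    c=np.load(n+"0.npy",allow_pickle=True).item()
    im=ortho(c,.30,.70,0.0,.45,.024,1000)
    hsv=cv2.cvtColor(im,cv2.COLOR_BGR2HSV)
    m=cv2.inRange(hsv,(5,70,60),(22,255,255))
    for k in cv2.findContours(m,cv2.RETR_EXTERNAL,cv2.CHAIN_APPROX_NONE)[0]:
        if cv2.contourArea(k)<2000: continue
        (u,v),sz,a=cv2.minAreaRect(k); M=cv2.moments(k)
        print(n,"blank x %.4f y %.4f"%(.70-M["m01"]/M["m00"]/1000,.45-M["m10"]/M["m00"]/1000),"rect",np.round(sz),round(a,1),cv2.boxPoints(((u,v),sz,a)).round().astype(int).tolist())
    a=(.40,.65,-.37,-.06)
    im=np.clip(ortho(c,*a,.032,2500)*1.6,0,255).astype(np.uint8)
    im=cv2.resize(im,(744,600))if 0 else im[:600]
    cv2.imwrite(f"pics/p_{n}.png",grid(im,*a,2500))
E
```

```text
top blank x 0.4374 y 0.1195 rect [64. 64.] 90.0 [[298, 231], [362, 231], [362, 295], [298, 295]]
top blank x 0.4308 y 0.2774 rect [113.  78.] 86.9 [[131, 215], [209, 211], [215, 323], [137, 327]]
top blank x 0.6141 y 0.2963 rect [87. 87.] 90.0 [[110, 42], [197, 42], [197, 129], [110, 129]]
top blank x 0.6066 y 0.1093 rect [ 59. 124.] 35.2 [[281, 127], [352, 26], [401, 60], [329, 161]]
side blank x 0.4369 y 0.1240 rect [68. 69.] 90.0 [[291, 229], [360, 229], [360, 297], [291, 297]]
side blank x 0.4307 y 0.2814 rect [116.  81.] 86.8 [[125, 214], [206, 209], [212, 325], [131, 329]]
side blank x 0.6134 y 0.3001 rect [91. 90.] 90.0 [[105, 41], [195, 41], [195, 132], [105, 132]]
side blank x 0.6057 y 0.1137 rect [ 62. 129.] 35.2 [[274, 129], [348, 24], [399, 60], [324, 165]]
```

View pics/p_top.png

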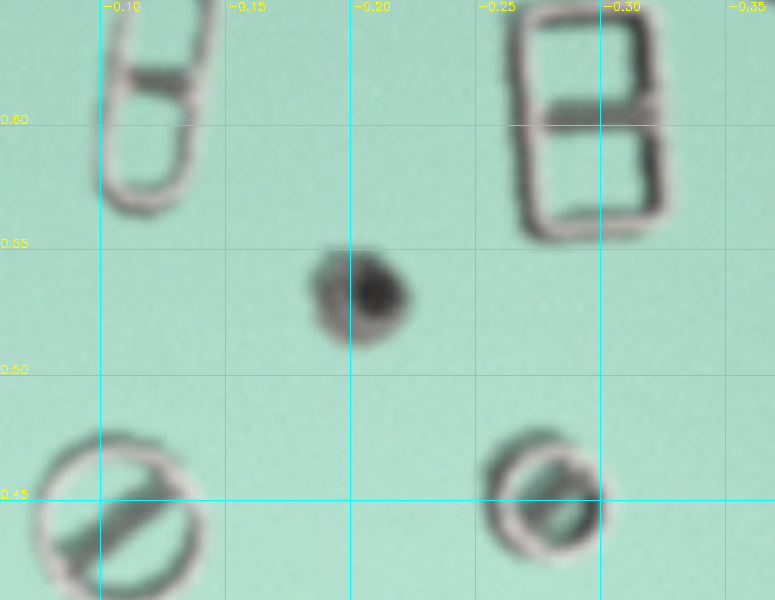

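View pics/p_side.png

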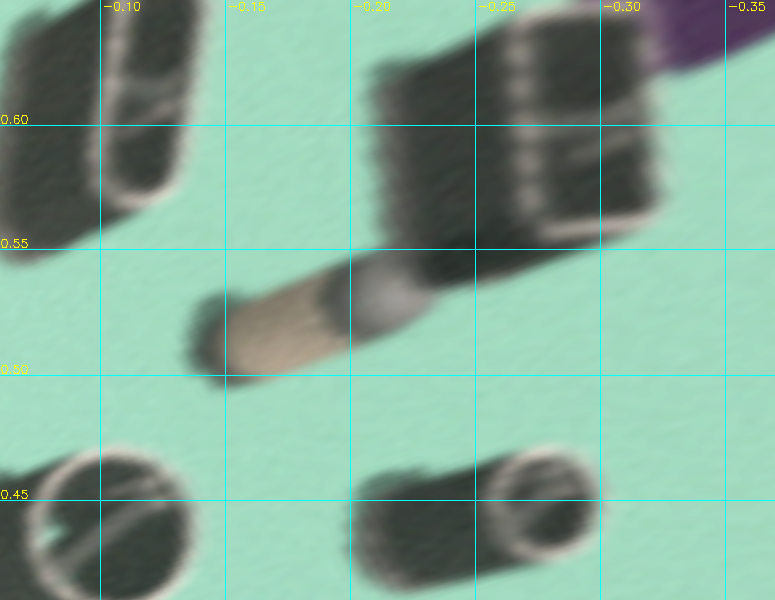

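```bash
python3 -m inch '[[[0,0,-0.0188],[0,0,0],-1],[[0,0,-0.0188],[0,0,0],-1],[[0,0,-0.0188],[0,0,0],-1],[[0,0,0],[-0.055,-0.12,0],-1],[[0,0,0],[-0.055,-0.12,0],-1],[[0,0,0],[-0.055,-0.12,0],-1],[[0,0,0],[-0.055,-0.12,0],-1],[[0,0,0],[-0.055,-0.12,0],-1],[[0,0,0],[-0.055,-0.12,0],-1],[[0,0,0],[-0.055,-0.12,0],-1]]' && python3 -m inch '[[[0,0,0],[-0.0556,-0.12,0],-1],[[0,0,0],[-0.0556,-0.12,0],-1],[[0,0,0],[-0.0556,-0.12,0],-1],[[0,0,0],[-0.0556,-0.12,0],-1],[[0,0,0],[-0.0556,-0.12,0],-1],[[0,0,0],[-0.0556,-0.12,0],-1],[[0,0,0],[-0.0556,-0.12,0],-1],[[0,0,0],[-0.0556,-0.12,0],-1],[[0,0,0],[-0.0552,-0.118,0],-1],[[0,0,0],[0,0,0.12],-1]]'
```

```text
clock: 1.03
eef_pos: [0.2892, 0.215, 0.2313]
tool_rot: [-0.0, 1.0, 0.0, 0.0]
ft_force: [1.6, -0.9, -1.2]
grip_width: 0.0854
grasp_force: 0.0
clock: 1.87
eef_pos: [0.4471, -0.1138, 0.2011]
tool_rot: [0.004, 1.0, -0.003, 0.009]
ft_force: [3.4, -0.5, -0.0]
grip_width: 0.0856
grasp_force: 0.0
```

```bash
python3 -m inch '[[[0,0,0],[0,0,0.11],-1],[[0,0,0],[0,0,0.11],-1],[[0,0,0],[0,0,0.1],-1],[[0,0,0],[0,0,0],-1],[[0,0,0],[0,0,0],-1]]'; python3 - <<'E'
from h import *
for n in("top","side"):
    c=cam(n); a=(.34,.54,-.2,0); im=np.clip(ortho(c,*a,.032,2000)*1.6,0,255).astype(np.uint8)
    if n=="top": o=im
cv2.imwrite("pics/q.png",cv2.hconcat([grid(o,*a,2000),grid(im,*a,2000)]))
E
```

```text
clock: 2.28
eef_pos: [0.4373, -0.1063, 0.0982]
tool_rot: [0.0, 1.0, 0.001, -0.002]
ft_force: [0.3, 0.8, 0.3]
grip_width: 0.0851
grasp_force: 0.0
```

View pics/q.png

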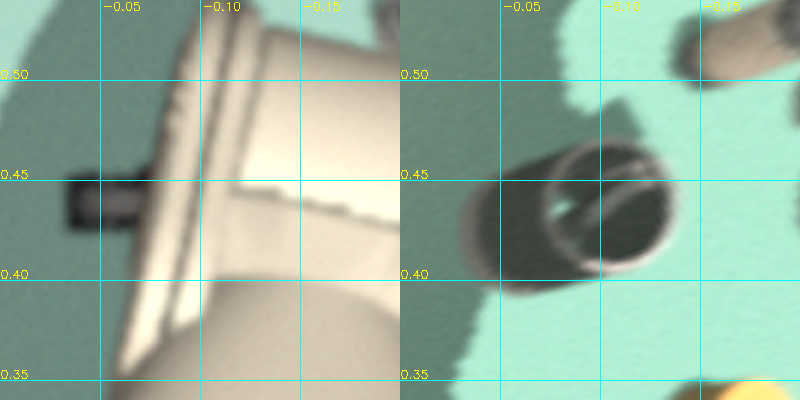

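```bash
python3 -m inch '[[[0,0,0],[0,0,0.1],-1],[[0,0,0],[0,0,0.1],-1],[[0,0,0],[0,0,0.06],-1],[[0,0,0],[0,0,0.03],-1],[[0,0,0],[0,0,0.03],-1],[[0,0,0],[0,0,0],-1],[[0,0,0],[0,0,0],-1]]' && python3 -m inch '[[[0,0,0],[0,0,0],-0.2],[[0,0,0],[0,0,0],0],[[0,0,0],[0,0,0],0.3],[[0,0,0],[0,0,0],1],[[0,0,0],[0,0,0],1],[[0,0,0],[0,0,0],1],[[0,0,0],[0,0,0],1]]'
```

```text
clock: 2.97
eef_pos: [0.4402, -0.1069, 0.0044]
tool_rot: [0.0, 1.0, -0.0, 0.001]
ft_force: [-0.7, -0.6, -0.0]
grip_width: 0.0855
grasp_force: 0.0
clock: 3.55
eef_pos: [0.4405, -0.1072, 0.0051]
tool_rot: [0.0, 1.0, -0.001, 0.002]
ft_force: [-0.7, 0.2, 5.8]
grip_width: 0.0663
grasp_force: 66.4
```

```bash
python3 -m inch '[[[0,0,0],[0,0,-0.03],1],[[0,0,0],[0,0,-0.06],1],[[0,0,0],[0,0,-0.1],1],[[0,0,0],[0,0,-0.1],1],[[0,0,0],[0,0,-0.1],1],[[0,0,0],[-0.02,0.045,0],1],[[0,0,0],[-0.04,0.09,0],1],[[0,0,0],[-0.05,0.11,0],1],[[0,0,0],[-0.05,0.11,0],1],[[0,0,0],[-0.05,0.11,0],1]]' && python3 -m inch '[[[0,0,0],[-0.05,0.12,0],1],[[0,0,0],[-0.05,0.12,0],1],[[0,0,0],[-0.05,0.12,0],1],[[0,0,0],[-0.05,0.12,0],1],[[0,0,0],[-0.05,0.12,0],1],[[0,0,0],[-0.05,0.11,0],1],[[0,0,0],[-0.05,0.11,0],1],[[0,0,0],[-0.022,0.063,0],1],[[0,0,0],[0,0,0],1],[[0,0,0],[0,0,0],1]]'
```

```text
clock: 4.38
eef_pos: [0.5023, 0.0341, 0.1214]
tool_rot: [0.001, 1.0, 0.0, 0.0]
ft_force: [0.1, 0.2, -1.9]
grip_width: 0.0657
grasp_force: 67.7
clock: 5.22
eef_pos: [0.6132, 0.2987, 0.12]
tool_rot: [-0.001, 1.0, -0.0, -0.0]
ft_force: [0.2, 0.3, -1.5]
grip_width: 0.066
grasp_force: 67.7
```

```bash
python3 - <<'E'
from h import *
from workcell import telemetry
o=telemetry.get_obs(); print(o["eef_pos"],o["grip_width"],o["grasp_force"])
a=(.5,.72,.2,.4); z=.030
ims=[np.clip(ortho(cam(n),*a,.024,2000)*1.4,0,255).astype(np.uint8) for n in("top","side")]
cv2.imwrite("pics/r.png",cv2.hconcat([grid(i,*a,2000) for i in ims]))
E
```

```text
[0.61319673 0.29873584 0.12003047] 0.06596883573218536 67.74958150461316
```

View pics/r.png

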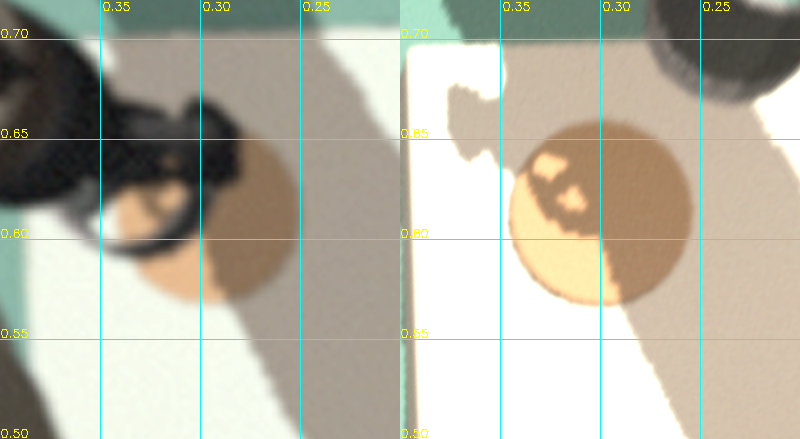

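```bash
python3 -m inch '[[[0,0,0],[0,0,0.06],1],[[0,0,0],[0,0,0.09],1],[[0,0,0],[0,0,0.07],1],[[0,0,0],[0,0,0.04],1],[[0,0,0],[0,0,0.02],1],[[0,0,0],[0,0,0.01],1],[[0,0,0],[0,0,0.007],1],[[0,0,0],[0,0,0],1],[[0,0,0],[0,0,0],1]]'; python3 - <<'E'
from h import *
a=(.5,.72,.2,.4); z=.030
ims=[np.clip(ortho(cam(n),*a,.056,2000)*1.4,0,255).astype(np.uint8) for n in("top","side")]
cv2.imwrite("pics/s.png",cv2.hconcat([grid(i,*a,2000) for i in ims]))
E
```

```text
clock: 6.07
eef_pos: [0.6146, 0.298, 0.0327]
tool_rot: [0.0, 1.0, 0.001, 0.001]
ft_force: [0.3, 0.1, -2.1]
grip_width: 0.066
grasp_force: 67.7
```

View pics/s.png

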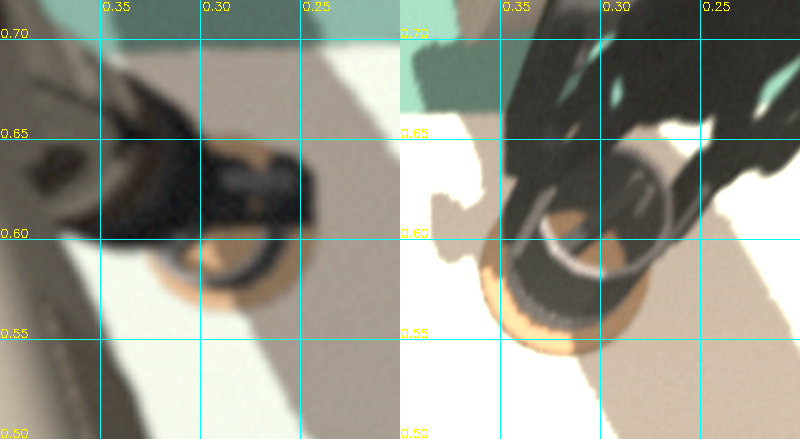

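The rim is centred on the blank to about 2 mm. I'll lower the last few millimetres.

```bash
python3 -m inch '[[[0,0,0],[0,0,0.004],1],[[0,0,0],[0,0,0.004],1],[[0,0,0],[0,0,0.004],1],[[0,0,0],[0,0,0],1],[[0,0,0],[0,0,0],1]]'
```

```text
clock: 6.58
eef_pos: [0.614, 0.298, 0.0292]
tool_rot: [0.0, 1.0, 0.0, 0.001]
ft_force: [-1.7, -0.1, 4.6]
grip_width: 0.066
grasp_force: 68.5
```

```bash
python3 -m inch '[[[0,0,0],[0,0,0],0.2],[[0,0,0],[0,0,0],-0.3],[[0,0,0],[0,0,0],-1],[[0,0,0],[0,0,0],-1],[[0,0,0],[0,0,0],-1],[[0,0,0],[0,0,-0.03],-1],[[0,0,0],[0,0,-0.06],-1],[[0,0,0],[0,0,-0.1],-1],[[0,0,0],[0,0,-0.1],-1],[[0,0,0],[0,0,-0.05],-1]]'; cat > fit.py <<'E'
from h import *
from scipy.optimize import differential_evolution as de
def rim(L,W,r,n=240):
    t=np.linspace(0,2*np.pi,n,endpoint=False); k=r*np.stack([np.cos(t),np.sin(t)],1)
    return k+np.sign(k)*[L/2-r,W/2-r]
def dense(L,W,r):
    p=rim(L,W,r); q=np.vstack([p,p[:1]]); d=np.r_[0,np.cumsum(np.hypot(*np.diff(q,axis=0).T))]
    s=np.linspace(0,d[-1],200); return np.stack([np.interp(s,d,q[:,0]),np.interp(s,d,q[:,1])],1)
def fit(c,shape,g,z=.032,dr=.012):
    m=c["img"].astype(np.float32); m=m[:,:,0]-.75*m[:,:,1]; p0=dense(*shape); rnd=shape[0]==shape[1]
    def f(v,full=0):
        a=0 if rnd else v[2]; R=np.array([[np.cos(a),-np.sin(a)],[np.sin(a),np.cos(a)]]); 
        P=np.c_[p0@R.T+v[:2],np.full(len(p0),z)]; q=w2p(c,P).astype(np.float32)[None]
        return -np.minimum(cv2.remap(m,q,None,cv2.INTER_LINEAR)[0],60).mean()
    r=de(f,[(g[0]-dr,g[0]+dr),(g[1]-dr,g[1]+dr),(g[2]-.2,g[2]+.2)],seed=1,maxiter=40,popsize=10)
    return np.round(r.x,4),round(r.fun,1)
S=dict(large=(.064,.064,.032),small=(.042,.042,.021),card=(.088,.052,.007),fob=(.1,.034,.017))
E
python3 - <<'E'
from fit import *
for n in("top","side"):
    c=np.load(n+"0.npy",allow_pickle=True).item()
    for k,g in dict(large=(.4395,-.1065,0),small=(.448,-.2785,0),card=(.602,-.295,.09),fob=(.617,-.122,-.12)).items(): print(n,k,*fit(c,S[k],g))
E
```

```text
clock: 7.42
eef_pos: [0.6154, 0.2984, 0.1345]
tool_rot: [0.0, 1.0, 0.001, 0.003]
ft_force: [0.7, 0.0, 1.6]
grip_width: 0.0852
grasp_force: 0.0
top large [ 0.4378 -0.1089  0.0159] -25.8
top small [ 0.4485 -0.2819 -0.146 ] -26.5
top card [ 0.603  -0.2984  0.0884] -24.1
top fob [ 0.6178 -0.1238 -0.1668] -23.1
side large [ 0.4376 -0.1054  0.1351] -23.8
side small [ 0.4486 -0.2786  0.0858] -20.6
side card [ 0.6034 -0.2958  0.0553] -20.3
side fob [ 0.6174 -0.1205 -0.1866] -21.0
```

```bash
python3 -m inch '[[[0,0,0],[0.037,-0.06,0],-1],[[0,0,0],[0,-0.1,0],-1],[[0,0,0],[0,-0.125,0],-1],[[0,0,0],[0,-0.125,0],-1],[[0,0,0],[0,-0.125,0],-1],[[0,0,0],[0,-0.125,0],-1],[[0,0,0],[0,-0.125,0],-1],[[0,0,0],[0,-0.125,0],-1],[[0,0,0],[0,-0.125,0],-1],[[0,0,0],[0,-0.125,0],-1]]' && python3 -m inch '[[[0,0,0],[0,-0.125,0],-1],[[0,0,0],[0,-0.125,0],-1],[[0,0,0],[0,-0.125,0],-1],[[0,0,0],[0,-0.125,0],-1],[[0,0,0],[0,-0.125,0],-1],[[0,0,0],[0,-0.125,0],-1],[[0,0,0],[0,-0.073,0],-1],[[0,0,-0.0111],[0,0,0],-1],[[0,0,0],[0,0,0],-1],[[0,0,0],[0,0,0],-1]]'
```

```text
clock: 8.25
eef_pos: [0.6025, -0.0521, 0.1304]
tool_rot: [0.0, 1.0, -0.0, 0.001]
ft_force: [0.6, -0.1, 0.1]
grip_width: 0.0851
grasp_force: 0.0
clock: 9.08
eef_pos: [0.6022, -0.2974, 0.1298]
tool_rot: [-0.034, 0.999, 0.0, 0.0]
ft_force: [0.5, 0.1, -0.3]
grip_width: 0.0855
grasp_force: 0.0
```

```bash
python3 -m inch '[[[0,0,0],[0,0,0.08],-1],[[0,0,0],[0,0,0.1],-1],[[0,0,0],[0,0,0.1],-1],[[0,0,0],[0,0,0.06],-1],[[0,0,0],[0,0,0.04],-1],[[0,0,0],[0,0,0.025],-1],[[0,0,0],[0,0,0.015],-1],[[0,0,0],[0,0,0],-1],[[0,0,0],[0,0,0],-1]]' && python3 -m inch '[[[0,0,0],[0,0,0],-0.2],[[0,0,0],[0,0,0],0],[[0,0,0],[0,0,0],0.3],[[0,0,0],[0,0,0],1],[[0,0,0],[0,0,0],1],[[0,0,0],[0,0,0],1],[[0,0,0],[0,0,0],1],[[0,0,0],[0,0,0],1]]'
```

```text
clock: 9.83
eef_pos: [0.6034, -0.2974, 0.0049]
tool_rot: [-0.035, 0.999, -0.001, 0.001]
ft_force: [-0.6, -0.1, 0.1]
grip_width: 0.0856
grasp_force: 0.0
clock: 10.5
eef_pos: [0.6034, -0.2978, 0.0052]
tool_rot: [-0.035, 0.999, -0.001, 0.001]
ft_force: [-0.7, 0.2, 6.3]
grip_width: 0.0549
grasp_force: 65.5
```

```bash
python3 -m inch '[[[0,0,0],[0,0,-0.03],1],[[0,0,0],[0,0,-0.06],1],[[0,0,0],[0,0,-0.1],1],[[0,0,0],[0,0,-0.1],1],[[0,0,0],[0,0,-0.1],1],[[0,0,0.0111],[0,0,0],1],[[0,0,0],[0.02,0.06,0],1],[[0,0,0],[0.035,0.11,0],1],[[0,0,0],[0.0365,0.12,0],1],[[0,0,0],[0.0365,0.12,0],1]]' && python3 -m inch '[[[0,0,0],[0.0365,0.12,0],1],[[0,0,0],[0.0365,0.12,0],1],[[0,0,0],[0.0365,0.12,0],1],[[0,0,0],[0.0365,0.12,0],1],[[0,0,0],[0.0365,0.12,0],1],[[0,0,0],[0.0365,0.12,0],1],[[0,0,0],[0.0365,0.12,0],1],[[0,0,0],[0.0365,0.12,0],1],[[0,0,0],[0.0365,0.12,0],1],[[0,0,0],[0.0365,0.12,0],1]]' && python3 -m inch '[[[0,0,0],[0.0365,0.12,0],1],[[0,0,0],[0.0365,0.12,0],1],[[0,0,0],[0.009,0.071,0],1],[[0,0,-0.0086],[0,0,0],1],[[0,0,0],[0,0,0],1],[[0,0,0],[0,0,0],1]]'
```

```text
clock: 11.33
eef_pos: [0.5625, -0.1732, 0.1199]
tool_rot: [0.001, 1.0, 0.0, -0.001]
ft_force: [1.5, 0.7, -1.9]
grip_width: 0.0549
grasp_force: 64.7
clock: 12.17
eef_pos: [0.4532, 0.1871, 0.1205]
tool_rot: [0.0, 1.0, -0.0, -0.001]
ft_force: [0.6, -0.6, -3.5]
grip_width: 0.0551
grasp_force: 64.7
clock: 12.67
eef_pos: [0.4294, 0.2789, 0.1202]
tool_rot: [-0.027, 1.0, -0.001, -0.001]
ft_force: [-0.4, -0.6, -2.1]
grip_width: 0.0546
grasp_force: 64.7
```

```bash
python3 -m inch '[[[0,0,0],[0,0,0.06],1],[[0,0,0],[0,0,0.09],1],[[0,0,0],[0,0,0.07],1],[[0,0,0],[0,0,0.04],1],[[0,0,0],[0,0,0.02],1],[[0,0,0],[0,0,0.01],1],[[0,0,0],[0,0,0.006],1],[[0,0,0],[0,0,0.004],1],[[0,0,0],[0,0,0],1],[[0,0,0],[0,0,0],1]]' && python3 -m inch '[[[0,0,0],[0,0,0.004],1],[[0,0,0],[0,0,0.004],1],[[0,0,0],[0,0,0.002],1],[[0,0,0],[0,0,0],1],[[0,0,0],[0,0,0],1]]'
```

```text
clock: 13.5
eef_pos: [0.4307, 0.2795, 0.0314]
tool_rot: [-0.027, 1.0, 0.0, 0.001]
ft_force: [-0.8, 0.3, -2.2]
grip_width: 0.0549
grasp_force: 64.7
clock: 13.92
eef_pos: [0.4306, 0.2796, 0.0292]
tool_rot: [-0.027, 1.0, 0.0, 0.001]
ft_force: [-2.8, -0.5, 7.5]
grip_width: 0.0549
grasp_force: 65.8
```

```bash
python3 -m inch '[[[0,0,0],[0,0,0],0.2],[[0,0,0],[0,0,0],-0.3],[[0,0,0],[0,0,0],-1],[[0,0,0],[0,0,0],-1],[[0,0,0],[0,0,0],-1],[[0,0,0],[0,0,-0.03],-1],[[0,0,0],[0,0,-0.06],-1],[[0,0,0],[0,0,-0.1],-1],[[0,0,0],[0,0,-0.1],-1],[[0,0,0.0086],[0,0,-0.05],-1]]' && python3 -m inch '[[[0,0,0],[-0.06,-0.06,0],-1],[[0,0,0],[0,-0.1,0],-1],[[0,0,0],[0,-0.125,0],-1],[[0,0,0],[0,-0.125,0],-1],[[0,0,0],[0,-0.125,0],-1],[[0,0,0],[0,-0.125,0],-1],[[0,0,0],[0,-0.125,0],-1],[[0,0,0],[0,-0.125,0],-1],[[0,0,0],[0,-0.125,0],-1],[[0,0,0],[0,-0.125,0],-1]]' && python3 -m inch '[[[0,0,0],[0,-0.125,0],-1],[[0,0,0],[0,-0.125,0],-1],[[0,0,0],[0,-0.125,0],-1],[[0,0,0],[0,-0.125,0],-1],[[0,0,0],[0,-0.125,0],-1],[[0,0,0],[0,-0.08,0],-1],[[0,0,0],[0,0,0],-1],[[0,0,0],[0,0,0],-1]]'; python3 - <<'E'
from fit import *
for n in("top","side"):
    c=cam(n); print(n,fit(c,S["large"],(.614,.298,0),.056),fit(c,S["card"],(.431,.279,.05),.056))
E
```

```text
clock: 14.75
eef_pos: [0.4316, 0.2801, 0.1336]
tool_rot: [0.001, 1.0, 0.001, 0.002]
ft_force: [0.1, 0.7, 0.9]
grip_width: 0.0855
grasp_force: 0.0
clock: 15.58
eef_pos: [0.4478, -0.0707, 0.1304]
tool_rot: [0.0, 1.0, -0.0, 0.0]
ft_force: [1.5, -0.2, 0.0]
grip_width: 0.0856
grasp_force: 0.0
clock: 16.25
eef_pos: [0.4476, -0.2816, 0.1298]
tool_rot: [0.002, 1.0, 0.0, 0.0]
ft_force: [-0.5, -0.3, -0.5]
grip_width: 0.0853
grasp_force: 0.0
top (array([ 0.6135,  0.3068, -0.1786]), np.float64(-44.5)) (array([0.4206, 0.2829, 0.0621]), np.float64(-49.4))
side (array([0.6147, 0.2974, 0.1726]), np.float64(-50.2)) (array([0.4332, 0.279 , 0.0757]), np.float64(-52.2))
```

```bash
python3 -m inch '[[[0,0,0],[0,0,0.08],-1],[[0,0,0],[0,0,0.1],-1],[[0,0,0],[0,0,0.1],-1],[[0,0,0],[0,0,0.06],-1],[[0,0,0],[0,0,0.04],-1],[[0,0,0],[0,0,0.025],-1],[[0,0,0],[0,0,0.015],-1],[[0,0,0],[0,0,0],-1],[[0,0,0],[0,0,0],-0.4]]' && python3 -m inch '[[[0,0,0],[0,0,0],0],[[0,0,0],[0,0,0],0.2],[[0,0,0],[0,0,0],0.5],[[0,0,0],[0,0,0],1],[[0,0,0],[0,0,0],1],[[0,0,0],[0,0,0],1],[[0,0,0],[0,0,0],1],[[0,0,0],[0,0,0],1]]'; python3 - <<'E'
from h import *
a=(.38,.64,.05,.35)
ims=[np.clip(ortho(cam(n),*a,.056,1300)*1.2,0,255).astype(np.uint8) for n in("top","side")]
cv2.imwrite("pics/t.png",cv2.hconcat(ims))
E
```

```text
clock: 17.1
eef_pos: [0.4485, -0.2801, 0.0043]
tool_rot: [-0.0, 1.0, -0.0, 0.0]
ft_force: [0.0, -0.3, -0.6]
grip_width: 0.0755
grasp_force: 0.0
clock: 17.77
eef_pos: [0.4488, -0.2809, 0.005]
tool_rot: [0.0, 1.0, -0.001, 0.001]
ft_force: [-0.2, 0.2, 5.5]
grip_width: 0.0444
grasp_force: 61.2
```

View pics/t.png

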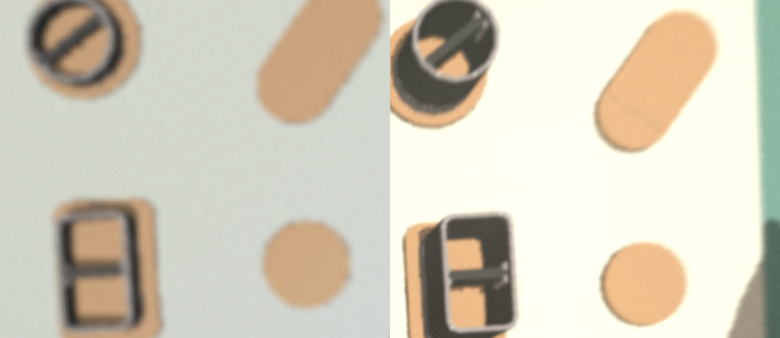

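Both placed dies show an even margin: the card rim spans columns 442–517 and rows 212–330 in the side panel, and it sits centred on its blank. Next is the small die.

```bash
python3 -m inch '[[[0,0,0],[0,0,-0.03],1],[[0,0,0],[0,0,-0.06],1],[[0,0,0],[0,0,-0.1],1],[[0,0,0],[0,0,-0.1],1],[[0,0,0],[0,0,-0.1],1],[[0,0,0],[0.018,0.06,0],1],[[0,0,0],[0.02,0.1,0],1],[[0,0,0],[0,0.12,0],1],[[0,0,0],[0,0.12,0],1],[[0,0,0],[0,0.12,0],1]]' && python3 -m inch '[[[0,0,0],[0,0.12,0],1],[[0,0,0],[0,0.12,0],1],[[0,0,0],[0,0.12,0],1],[[0,0,0],[0,0.12,0],1],[[0,0,0],[0,0.12,0],1],[[0,0,0],[0,0.12,0],1],[[0,0,0],[0,0.1,0],1],[[0,0,0],[0,0,0],1],[[0,0,0],[0,0,0],1]]' && python3 -m inch '[[[0,0,0],[0,0,0.06],1],[[0,0,0],[0,0,0.09],1],[[0,0,0],[0,0,0.07],1],[[0,0,0],[0,0,0.04],1],[[0,0,0],[0,0,0.02],1],[[0,0,0],[0,0,0.01],1],[[0,0,0],[0,0,0.006],1],[[0,0,0],[0,0,0.004],1],[[0,0,0],[0,0,0],1],[[0,0,0],[0,0,0],1]]'
```

```text
clock: 18.7
eef_pos: [0.436, -0.1232, 0.1212]
tool_rot: [0.001, 1.0, -0.0, 0.0]
ft_force: [1.1, 0.2, -0.8]
grip_width: 0.0445
grasp_force: 61.4
clock: 19.45
eef_pos: [0.4364, 0.1229, 0.121]
tool_rot: [-0.002, 1.0, -0.0, 0.0]
ft_force: [0.5, -0.2, -1.3]
grip_width: 0.0446
grasp_force: 61.6
clock: 20.28
eef_pos: [0.4373, 0.1217, 0.0314]
tool_rot: [0.0, 1.0, 0.0, 0.001]
ft_force: [-0.4, -0.2, -1.3]
grip_width: 0.0444
grasp_force: 61.6
```

```bash
python3 -m inch '[[[0,0,0],[0,0,0.004],1],[[0,0,0],[0,0,0.004],1],[[0,0,0],[0,0,0.002],1],[[0,0,0],[0,0,0],1],[[0,0,0],[0,0,0],1]]' && python3 -m inch '[[[0,0,0],[0,0,0],0.4],[[0,0,0],[0,0,0],0],[[0,0,0],[0,0,0],-1],[[0,0,0],[0,0,0],-1],[[0,0,0],[0,0,0],-1],[[0,0,0],[0,0,-0.03],-1],[[0,0,0],[0,0,-0.06],-1],[[0,0,0],[0,0,-0.1],-1],[[0,0,0],[0,0,-0.1],-1],[[0,0,0],[0,0,-0.05],-1]]' && python3 -m inch '[[[0,0,0],[-0.034,-0.046,0],-1],[[0,0,0],[-0.067,-0.09,0],-1],[[0,0,0],[-0.067,-0.09,0],-1],[[0,0,0],[-0.067,-0.09,0],-1],[[0,0,0],[-0.067,-0.09,0],-1],[[0,0,0],[-0.067,-0.09,0],-1],[[0,0,0],[-0.067,-0.09,0],-1],[[0,0,0],[-0.067,-0.09,0],-1],[[0,0,0],[-0.067,-0.09,0],-1],[[0,0,0],[-0.032,-0.048,0],-1]]' && python3 -m inch '[[[0,0,0.0135],[0,0,0],-1],[[0,0,0.0135],[0,0,0],-1],[[0,0,0],[0,0,0],-1],[[0,0,0],[0,0,0],-1]]'; python3 - <<'E'
from fit import *
for n in("top","side"):
    c=cam(n); print(n,fit(c,S["fob"],(.617,-.122,-.15)),fit(c,S["fob"],(.617,-.122,-.15),dr=.004))
E
```

```text
clock: 20.7
eef_pos: [0.4372, 0.1218, 0.029]
tool_rot: [0.0, 1.0, 0.0, 0.001]
ft_force: [-2.1, -0.9, 9.6]
grip_width: 0.044
grasp_force: 62.8
clock: 21.53
eef_pos: [0.4382, 0.1221, 0.1333]
tool_rot: [0.0, 1.0, 0.001, 0.002]
ft_force: [1.2, -0.3, 0.1]
grip_width: 0.0855
grasp_force: 0.0
clock: 22.37
eef_pos: [0.6191, -0.1259, 0.1299]
tool_rot: [0.001, 1.0, -0.001, 0.001]
ft_force: [0.5, 0.4, -0.8]
grip_width: 0.0852
grasp_force: 0.0
clock: 22.7
eef_pos: [0.617, -0.1227, 0.1297]
tool_rot: [0.084, 0.996, 0.0, -0.0]
ft_force: [-0.2, -1.0, 0.3]
grip_width: 0.0852
grasp_force: 0.0
top (array([ 0.6114, -0.133 , -0.2912]), np.float64(-43.5)) (array([ 0.615 , -0.1257, -0.2183]), np.float64(-43.2))
side (array([ 0.6174, -0.1202, -0.1822]), np.float64(-16.3)) (array([ 0.6174, -0.1202, -0.1803]), np.float64(-16.3))
```

Side still gives (.6174, -.120, -.18), so the pose holds. I'll descend and grip.

```bash
python3 -m inch '[[[0,0,0],[0,0,0.08],-1],[[0,0,0],[0,0,0.1],-1],[[0,0,0],[0,0,0.1],-1],[[0,0,0],[0,0,0.06],-1],[[0,0,0],[0,0,0.04],-1],[[0,0,0],[0,0,0.025],-1],[[0,0,0],[0,0,0.015],-1],[[0,0,0],[0,0,0],-1],[[0,0,0],[0,0,0],-0.4]]' && python3 -m inch '[[[0,0,0],[0,0,0],0],[[0,0,0],[0,0,0],0.2],[[0,0,0],[0,0,0],0.5],[[0,0,0],[0,0,0],1],[[0,0,0],[0,0,0],1],[[0,0,0],[0,0,0],1],[[0,0,0],[0,0,0],1],[[0,0,0],[0,0,0],1]]'
```

```text
clock: 23.55
eef_pos: [0.6181, -0.1228, 0.0048]
tool_rot: [0.085, 0.996, -0.0, 0.001]
ft_force: [1.2, -0.1, 1.1]
grip_width: 0.0757
grasp_force: 0.0
clock: 24.22
eef_pos: [0.6181, -0.1229, 0.0049]
tool_rot: [0.085, 0.996, -0.0, 0.001]
ft_force: [-0.4, -0.0, 4.9]
grip_width: 0.0373
grasp_force: 61.8
```

```bash
python3 -m inch '[[[0,0,0],[0,0,-0.03],1],[[0,0,0],[0,0,-0.06],1],[[0,0,0],[0,0,-0.1],1],[[0,0,0],[0,0,-0.1],1],[[0,0,0],[0,0,-0.1],1],[[0,0,-0.0135],[0,0,0],1],[[0,0,-0.0135],[0,0,0],1],[[0,0,0],[0.019,0.06,0],1],[[0,0,0],[0.02,0.1,0],1],[[0,0,0],[0,0.11,0],1]]' && python3 -m inch '[[[0,0,0],[0,0.12,0],1],[[0,0,0],[0,0.12,0],1],[[0,0,0],[0,0.12,0],1],[[0,0,0],[0,0.1,0],1],[[0,0,0],[0,0.049,0],1],[[0,0,0.01],[0,0,0],1],[[0,0,0.015],[0,0,0],1],[[0,0,0.0175],[0,0,0],1],[[0,0,0.0175],[0,0,0],1],[[0,0,0.0175],[0,0,0],1]]' && python3 -m inch '[[[0,0,0.012],[0,0,0],1],[[0,0,0.008],[0,0,0],1],[[0,0,0],[0,0,0],1],[[0,0,0],[0,0,0],1]]' && python3 -m inch '[[[0,0,0],[0,0,0.06],1],[[0,0,0],[0,0,0.09],1],[[0,0,0],[0,0,0.07],1],[[0,0,0],[0,0,0.04],1],[[0,0,0],[0,0,0.02],1],[[0,0,0],[0,0,0.01],1],[[0,0,0],[0,0,0.006],1],[[0,0,0],[0,0,0.004],1],[[0,0,0],[0,0,0],1],[[0,0,0],[0,0,0],1]]'
```

```text
clock: 25.05
eef_pos: [0.6036, -0.0422, 0.1201]
tool_rot: [0.002, 1.0, 0.0, -0.001]
ft_force: [0.4, 0.1, -2.0]
grip_width: 0.0369
grasp_force: 61.1
clock: 25.88
eef_pos: [0.6049, 0.1105, 0.1201]
tool_rot: [0.244, 0.97, -0.001, -0.001]
ft_force: [0.1, -0.5, -1.8]
grip_width: 0.0368
grasp_force: 61.2
clock: 26.22
eef_pos: [0.6051, 0.1105, 0.1203]
tool_rot: [0.301, 0.954, -0.0, -0.001]
ft_force: [0.0, 0.1, -2.4]
grip_width: 0.037
grasp_force: 61.2
clock: 27.05
eef_pos: [0.6063, 0.1112, 0.0317]
tool_rot: [0.302, 0.953, 0.0, 0.001]
ft_force: [0.4, 0.0, -2.4]
grip_width: 0.0372
grasp_force: 61.1
```

Contact, release, retreat, and a final look.

```bash
python3 -m inch '[[[0,0,0],[0,0,0.004],1],[[0,0,0],[0,0,0.004],1],[[0,0,0],[0,0,0.002],1],[[0,0,0],[0,0,0],1],[[0,0,0],[0,0,0],1]]' && python3 -m inch '[[[0,0,0],[0,0,0],0.4],[[0,0,0],[0,0,0],0],[[0,0,0],[0,0,0],-1],[[0,0,0],[0,0,0],-1],[[0,0,0],[0,0,0],-1],[[0,0,0],[0,0,-0.03],-1],[[0,0,0],[0,0,-0.06],-1],[[0,0,0],[0,0,-0.1],-1],[[0,0,0],[0,0,-0.1],-1],[[0,0,0],[0,0,-0.1],-1]]' && python3 -m inch '[[[0,0,0],[0,-0.1,-0.05],-1],[[0,0,0],[0,-0.12,0],-1],[[0,0,0],[0,-0.12,0],-1],[[0,0,0],[0,-0.12,0],-1],[[0,0,0],[0,-0.12,0],-1],[[0,0,0],[0,-0.12,0],-1],[[0,0,0],[0,-0.12,0],-1],[[0,0,0],[0,-0.1,0],-1],[[0,0,0],[0,0,0],-1],[[0,0,0],[0,0,0],-1]]'; python3 - <<'E'
from h import *
a=(.37,.68,.05,.36)
ims=[np.clip(ortho(cam(n),*a,.024,1250)*1.2,0,255).astype(np.uint8) for n in("top","side")]
cv2.imwrite("pics/u.png",cv2.hconcat(ims))
E
```

```text
clock: 27.47
eef_pos: [0.6061, 0.1112, 0.0289]
tool_rot: [0.302, 0.953, 0.0, 0.001]
ft_force: [-1.4, -0.1, 5.3]
grip_width: 0.0368
grasp_force: 62.0
clock: 28.3
eef_pos: [0.6052, 0.111, 0.1461]
tool_rot: [0.302, 0.953, -0.0, -0.0]
ft_force: [0.6, 0.2, 0.2]
grip_width: 0.0854
grasp_force: 0.0
clock: 29.13
eef_pos: [0.4462, -0.1158, 0.1604]
tool_rot: [0.303, 0.953, 0.0, 0.001]
ft_force: [1.0, -0.2, 0.2]
grip_width: 0.0857
grasp_force: 0.0
```

View pics/u.png

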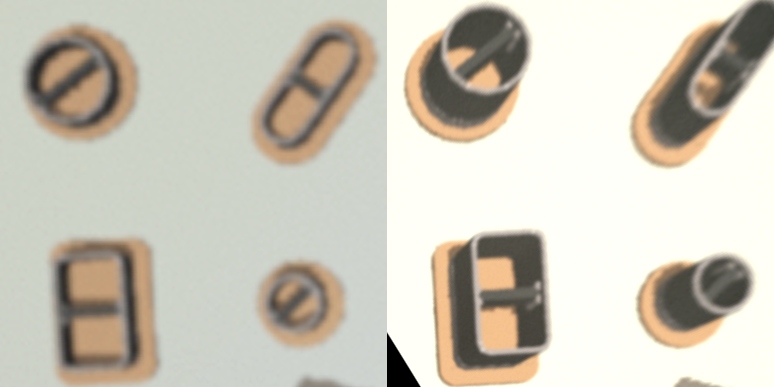

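All four dies sit centred on their blanks. In the top panel the rims are at about (70,80), (308,85), (96,310) and (298,303), which matches the blank centres to within about 4 mm after parallax.

```bash
python3 -c "
from workcell import workorder
print(workorder.job_done())"
```

```text
the job is handed in; nothing more can be done
None
```

I set all four dies down on their own blanks, centred to within about 4 mm by the last picture, and handed the job in at about 29 s; the bottle and jar were not touched, and no verdict was returned.

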